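# Find the weak spring among three mosaic setting stations and push its tag down

### The job

One of the three sprung setting stations on the board has a tired spring. With the fingertips, press each cork pad in turn, gently but until it clearly gives, from the robot's left to its right, to feel which is the softest; then push that station's white tag fully down to mark it for a new spring. Leave the other two tags up, do not lean hard on anything, and leave the loose things on the board and table where they are.

Things in the scene. Friction and masses are not known exactly. Their poses are not given: they have to be found in the camera images.
- board: White board 160 (x) x 660 (y) x 12 mm fixed on the table, carrying three identical-looking sprung setting stations in a row along its y axis: left (+y), middle, right (-y), 240 mm apart. Each has a round cork-faced pad on a coil spring and, on the robot's side, a white tag. Origin: centre of its underside, at table height; turned up to 0.2 rad.
- left_pad (a point): Point fixed to the board: centre of the top of the left station's cork pad (60 mm across) while it is free, 64 mm above the table. Does not move when the pad is pressed.
- left_tag (a point): Point fixed to the board: centre of the top edge of the left station's white tag when fully up, 75 mm above the table (57 mm fully down). The tag is an upright tab 12 mm (board x) by 30 mm (board y) in an aluminium holder 22 x 44 mm, 55 mm high, 75 mm to the board's -x side of the pad.
- middle_pad (a point): Point fixed to the board: centre of the top of the middle station's cork pad (60 mm across) while it is free, 64 mm above the table. Does not move when the pad is pressed.
- middle_tag (a point): Point fixed to the board: centre of the top edge of the middle station's white tag when fully up, 75 mm above the table (57 mm fully down). The tag is an upright tab 12 mm (board x) by 30 mm (board y) in an aluminium holder 22 x 44 mm, 55 mm high, 75 mm to the board's -x side of the pad.
- right_pad (a point): Point fixed to the board: centre of the top of the right station's cork pad (60 mm across) while it is free, 64 mm above the table. Does not move when the pad is pressed.
- right_tag (a point): Point fixed to the board: centre of the top edge of the right station's white tag when fully up, 75 mm above the table (57 mm fully down). The tag is an upright tab 12 mm (board x) by 30 mm (board y) in an aluminium holder 22 x 44 mm, 55 mm high, 75 mm to the board's -x side of the pad.
- pad_1 (a joint): How far one of the three pads is pressed down, m: 0 free, 0.015 on its stop; springs back when let go. Which station it belongs to changes from run to run. Each pad starts to give at about 1 N; from there one of the three springs takes about 0.3 N per mm, one 0.7 and one 1.4.
- pad_2 (a joint): How far one of the three pads is pressed down, m: 0 free, 0.015 on its stop; springs back when let go. Which station it belongs to changes from run to run. Each pad starts to give at about 1 N; from there one of the three springs takes about 0.3 N per mm, one 0.7 and one 1.4.
- pad_3 (a joint): How far one of the three pads is pressed down, m: 0 free, 0.015 on its stop; springs back when let go. Which station it belongs to changes from run to run. Each pad starts to give at about 1 N; from there one of the three springs takes about 0.3 N per mm, one 0.7 and one 1.4.
- tag_a (a joint): How far one of the three tags is pushed down, m: 0 fully up, 0.018 fully down on its stop; starts between 0 and 0.003. Which station it belongs to changes from run to run; its letter is unrelated to the pads' numbers. Slides with about 3 N of friction and stays where it is left.
- tag_b (a joint): How far one of the three tags is pushed down, m: 0 fully up, 0.018 fully down on its stop; starts between 0 and 0.003. Which station it belongs to changes from run to run; its letter is unrelated to the pads' numbers. Slides with about 3 N of friction and stays where it is left.
- tag_c (a joint): How far one of the three tags is pushed down, m: 0 fully up, 0.018 fully down on its stop; starts between 0 and 0.003. Which station it belongs to changes from run to run; its letter is unrelated to the pads' numbers. Slides with about 3 N of friction and stays where it is left.
- tumbler: Clear drinking glass, 72 mm across, 90 mm high, standing; bystander, to be left alone. Origin: centre of its underside.
- candle_glass: Candle glass covered in mosaic strips, 80 mm across, 80 mm high, standing; bystander, to be left alone. Origin: centre of its underside.
- glue_tube: Aluminium glue tube with a black cap lying on the table, 142 mm long, 26 mm high; bystander, to be left alone. Origin: centre of its underside.
- small_tumbler: Clear small glass, 56 mm across, 70 mm high, standing on the board between the left and middle stations; bystander, to be left alone. Origin: centre of its underside.
- strip_b: Loose strip of mosaic glass lying on the board between the left and middle stations, 90 x 12 x 9 mm; bystander, to be left alone. Origin: centre of its underside.
- strip_a: Loose strip of mosaic glass lying on the board between the middle and right stations, 90 x 12 x 9 mm; bystander, to be left alone. Origin: centre of its underside.
- nippers: Tile nippers lying flat, about 145 mm long, 16 mm high; bystander, to be left alone. Origin: centre of its underside.
- tile_tray: Clear open tray of glass tiles, 200 x 150 x 45 mm; bystander, to be left alone. Origin: centre of its underside.

How it is judged (in metres and radians):
On the way, in this order (a step that is already met when the one before it is completed fails the run):
1. the pad of the left station (seen from the robot) is pressed down with the fingers (y of the grasp point in the frame of board above 0.15 m and value of joint any of pad_1, pad_2, pad_3 above 0.002 m), for 0.05 s.
2. the pad of the middle station (seen from the robot) is pressed down with the fingers (y of the grasp point in the frame of board between -0.09 and 0.09 m and value of joint any of pad_1, pad_2, pad_3 above 0.002 m), for 0.05 s.
3. the pad of the right station (seen from the robot) is pressed down with the fingers (y of the grasp point in the frame of board below -0.15 m and value of joint any of pad_1, pad_2, pad_3 above 0.002 m), for 0.05 s.
4. the tag of the softest station is pushed fully down (value of joint tag_a above 0.015 m), for 0.1 s.
At the end, for the whole second after the job is handed in: The softest station's tag is down (at least 15 of its 18 mm), the other two tags are less than 6 mm down, all three pads are up again (within 3 mm), and every bystander is at rest within 20 mm of where it started (value of joint tag_a above 0.015 m and value of joint each of tag_b, tag_c below 0.006 m and value of joint each of pad_1, pad_2, pad_3 below 0.003 m and linear speed of each of tumbler, candle_glass, glue_tube, small_tumbler, strip_b, strip_a, nippers, tile_tray below 0.02 m/s and distance of each of tumbler, candle_glass, glue_tube, small_tumbler, strip_b, strip_a, nippers, tile_tray from where it was at the start of the episode below 0.02 m); the robot touches nothing.
It fails at once if the tag of a station that is not the softest is pushed down (6 mm) (value of joint any of tag_b, tag_c above 0.006 m).
It fails at once if the fingers lean on anything with more than 40 N (contact force between the fingers and anything else above 40 N).
It fails at once if a bystander is lifted, carried or shoved by more than 20 mm (distance of any of tumbler, candle_glass, glue_tube, small_tumbler, strip_b, strip_a, nippers, tile_tray from where it was at the start of the episode above 0.02 m).
It also fails if it takes over 48 s, if anything falls off the work surface, if the arm or the gripper's body presses on something with over 40 N, if the wrist force passes 120 N, or if a joint passes its speed limit or range.

### The arm

A 6-joint arm with a two-finger parallel gripper is mounted at the origin on the work surface. World frame = base frame: x ahead of the robot, y to its left, z up, the work surface at z = 0. Lengths are in mm, angles in degrees, forces in N, time in s.
With the tool pointing down it reaches from about 325 to 925 mm from the base axis. Payload 3.1 kg.
Tool frame: the origin (TCP) lies at the very end of the fingers, on their centre line; the grasp point (between the pads) lies grasp_offset behind it (grasp_offset is the distance from the TCP to the grasp point, in mm); z points along the fingers, y is the line along which they close (so a half turn about z gives the same grasp; the last joint's range is limited). The gripper opens to 85 mm and grips with 20 to 120 N. Pads are 22 mm wide; open, the fingers measure 114 mm over their backs; the gripper's body (76 mm by 85 mm) begins 54 mm behind the grasp point. The pads swing forward as they close: fully open they stand 13 mm farther back than shut.
Start: joints at [58.602, 12.427, 92.441, -0, 75.132, -6.429], TCP at [263.819, 566.603, 206.5] pointing down, gripper open.
Joint ranges: [-157.48, 157.48], [-44.54, 120.13], [17.64, 146.25], [-64.5, 244.5], [7.68, 150.69], [-147.95, 147.95]. Speed limits (degrees/s): [159.86, 159.86, 180, 180, 180, 180].

### API

Orientations are given as [roll, pitch, yaw] about the fixed x, y, z axes, in that order (R = Rz(yaw) Ry(pitch) Rx(roll)).
In Python, from station import * gives the robot as it stands. Calls block until the motion is done:
- goto(position, orientation): joint-space move of the TCP to a pose.
- move_l(position, attitude=None, speed=150): straight line of the TCP; attitude=None keeps the orientation; speed is the mean speed in mm/s.
- move_j(angles): joint-space move.
- grip(opening, squeeze=None): finger opening in mm; squeeze is the grip in N (None keeps the last); returns when the fingers have stopped.
- wait(seconds).
- solve_ik(position, orientation): joint angles nearest the present ones, or None.
- get_obs(): the state.
- get_image(name): name is "side" or "top"; returns the picture (400x640x3 uint8, red, green, blue); there is no depth.
- get_calibration(name): a dict with "fx", "fy", "cx", "cy" (pixels), "R" (3x3) and "t" (3): a world point X has camera coordinates R X + t. Camera axes: x right, y down, z forward; pixel columns grow to the right and rows downward; lengths in mm; the calibration is good to about 2 mm. A picture is of the moment at which its call begins. get_calibration takes no time and is no camera call.
A pose or a line that the arm cannot do raises Unreachable and nothing moves.
- sign_off(): hands the job in; it is judged then, once.
Trained networks look in the newest picture that a camera, given by its name, has taken for a name from the list of things; names that differ only in an ending like _2 or _b are one class to them, and where a whole thing is asked for, a point or a joint stands for the part that bears it (a point fixed in the world has none). Each returns a list of dicts, best first, with "score" (0 to 1); they miss things now and then, are a little off and sometimes report something else, mostly with a low value. They report only what shows in the picture. A call takes as long as a camera call.
- spot_in(name, camera): "extent" ([centre column, centre row, width, height] in pixels, round what is visible of it).
- regions_of(name, camera): "region" (400x640 bool, what is visible of it) and "extent" ([centre column, centre row, width, height] in pixels, round what is visible of it).
The state is a dict: "t": time; "joint_pos": joint angles; "qvel": joint speeds; "effort": joint torques, N m; "tcp_pos": TCP position; "ee_rot": TCP orientation; "wrist_force": force on the tool from outside, world axes, zero at the start; "moment": the same for the moment, N m; "grip_width": finger opening in mm; "grip_force": force on a finger pad.
Only numpy, scipy, OpenCV 4.12 (cv2) and the standard library are available. Lean on these libraries where they do the work, as an engineer would, in place of code of your own. Each camera call takes 0.05 s, during which the arm holds its last target. There are 200 camera calls.

## Working session

There is one attempt and no reset: what is moved stays moved. The work goes in short steps, each a Python script; the robot and the scene stay as the last script left them, time stands still between calls to the robot, and variables do not carry over. Pictures are saved under pics/ and viewed, at most 10 in all, crops included, and the job is handed in when it is done.

```bash
mkdir -p pics; python3 - <<'E'
from station import *
import cv2
o=get_obs();print({k:o[k] for k in('t','tcp_pos','ee_rot','wrist_force','grip_width')}, [k for k in o])
for c in('top','side'):
    im=get_image(c);cv2.imwrite(f'pics/{c}0.png',cv2.cvtColor(im,cv2.COLOR_RGB2BGR))
    print(c,get_calibration(c))
    for n in('board','left_pad','left_tag','small_tumbler','pad_1','tag_a'):
        print(n,[(round(float(d['score']),2),[round(float(v)) for v in d['extent']]) for d in spot_in(n,c)])
E
```

```text
{'t': 0.0, 'tcp_pos': array([263.34739038, 565.85078934, 205.16418985]), 'ee_rot': array([-1.79863263e+02, -1.51255403e-02,  1.55031482e+02]), 'wrist_force': array([-0.30071207, -0.36088134,  0.77021381]), 'grip_width': 85.51010082973097} ['t', 'joint_pos', 'qvel', 'effort', 'tcp_pos', 'ee_rot', 'wrist_force', 'moment', 'grip_force', 'grip_width']
top {'fx': 369.4227256294983, 'fy': 369.4227256294983, 'cx': 312.07176388243795, 'cy': 196.84573318971277, 'R': array([[ 0.01356429, -0.99990704, -0.00138798],
       [-0.98897259, -0.0132112 , -0.14750827],
       [ 0.14747622,  0.00337352, -0.98905985]]), 't': array([  -3.12967178,  564.33626138, 1243.70547128])}
board [(0.91, [307, 205, 189, 79]), (0.32, [344, 207, 20, 5])]
left_pad [(0.69, [307, 203, 191, 80]), (0.21, [281, 146, 19, 23])]
left_tag []
small_tumbler [(0.47, [276, 181, 18, 14])]
pad_1 [(0.81, [379, 206, 14, 16]), (0.54, [306, 193, 15, 20])]
tag_a [(0.7, [307, 202, 191, 84])]
side {'fx': 388.1262013384352, 'fy': 388.1262013384352, 'cx': 324.6790034127311, 'cy': 199.3553416663248, 'R': array([[-0.99290049, -0.11762476,  0.01769274],
       [-0.09279771,  0.67294606, -0.73384752],
       [ 0.07441238, -0.73027941, -0.67908378]]), 't': array([ 556.2828292 ,   89.07906043, 1048.53387862])}
board [(0.93, [315, 241, 134, 183])]
left_pad [(0.72, [314, 241, 130, 189])]
left_tag [(0.7, [312, 240, 130, 179]), (0.42, [368, 156, 5, 7])]
small_tumbler [(0.94, [295, 237, 24, 33])]
pad_1 [(0.78, [345, 152, 17, 16]), (0.76, [285, 273, 26, 28]), (0.71, [321, 202, 25, 20]), (0.5, [314, 245, 132, 190])]
tag_a [(0.63, [367, 156, 5, 11]), (0.43, [317, 278, 9, 13])]
```

```bash
python3 - <<'E'
import cv2
for c,(x,y,w,h) in dict(top=(190,110,250,150),side=(220,120,200,230)).items():
    im=cv2.imread(f'pics/{c}0.png')[y:y+h,x:x+w]
    f=3 if c=='top' else 2.6
    im=cv2.resize(im,None,fx=f,fy=f,interpolation=cv2.INTER_CUBIC);cv2.imwrite(f'pics/{c}0c.png',im)
E
```

```text
(no output)
```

View pics/top0c.png

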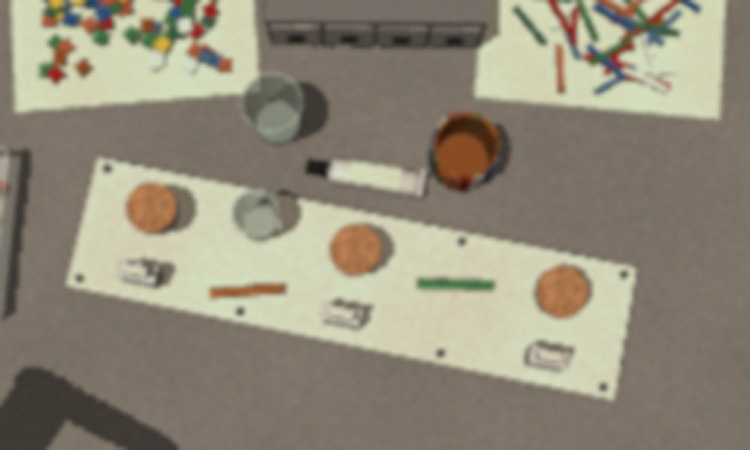

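View pics/side0c.png

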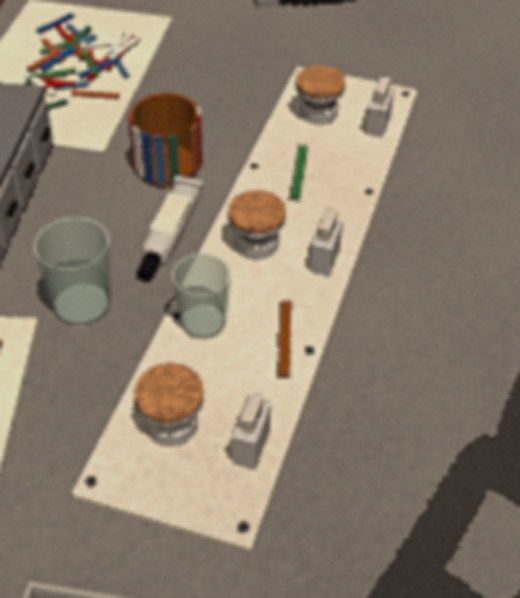

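The top crop shows three cork pads at full-image pixels of about (240.7,179.3), (309,193) and (377.7,207.3). The tags are on the robot's side and nothing stands over the stations. The side view agrees, with pads at (285,270), (319,201.5) and (343.5,152). I'll fit the board pose to both views.

```bash
cat > fit.py <<'E'
from station import *
import numpy as np
from scipy.optimize import least_squares
def Rz(a): return np.array([[np.cos(a),-np.sin(a)],[np.sin(a),np.cos(a)]])
def w(p,q): return np.r_[Rz(p[2])@np.array(q[:2])+p[:2],q[2]]
def pix(c,X):
    k=get_calibration(c);v=k['R']@X+k['t'];return np.array([k['fx']*v[0]/v[2]+k['cx'],k['fy']*v[1]/v[2]+k['cy']])
t=lambda u,v:('top',(190+u/3,110+v/3)); s=lambda u,v:('side',(220+u/2.6,120+v/2.6))
# px = unknown pad x offset on the board
pads=[(240,t(152,208)),(0,t(357,249)),(-240,t(563,292)),(240,s(169,391)),(0,s(257,212)),(-240,s(321,83))]
cor=[((80,330),t(98,157)),((80,-330),t(637,267)),((-80,-330),t(614,400)),((-80,330),t(66,286)),((-80,330),s(250,549)),((80,330),s(73,493))]
tags=[(240,s(255,404)),(0,s(328,218)),(-240,s(383,86))]
def res(p):
    r=[pix(m[0],w(p,(p[3],y,64)))-m[1] for y,m in pads]+[pix(m[0],w(p,(*q,12)))-m[1] for q,m in cor]\
     +[pix(m[0],w(p,(p[3]-75,y,74)))-m[1] for y,m in tags]
    return np.array(r).ravel()
sol=least_squares(res,[600,0,-.1,30],loss='soft_l1')
P=sol.x
if __name__=='__main__':
    print(P);print(res(P).reshape(-1,2).round(1))
    for y in(240,0,-240): print(w(P,(P[3],y,64)).round(1),w(P,(P[3]-75,y,75)).round(1))
E
python3 fit.py
```

```text
[ 5.49713085e+02  2.39389691e+01 -1.90872649e-01  2.45825856e+01]
[[-1.1 -0.2]
 [-1.2  0.1]
 [-0.9 -0.1]
 [ 0.4 -1. ]
 [ 0.3 -1.5]
 [ 0.  -1.8]
 [-1.  -0.1]
 [-0.4 -0.1]
 [-0.4 -0.1]
 [-1.  -0.1]
 [ 0.8 -0.8]
 [-0.5 -0.5]
 [-0.7  0.1]
 [ 0.4 -0.3]
 [ 0.1 -0.9]]
[619.4 254.9  64. ] [545.7 269.1  75. ]
[573.8  19.3  64. ] [500.2  33.5  75. ]
[ 528.3 -216.4   64. ] [ 454.7 -202.1   75. ]
```

```bash
cat > press.py <<'E'
from fit import *
yaw=np.degrees(P[2])+180
def fz(n=8):
    r=[]
    for _ in range(n): wait(.03); r.append(get_obs()['wrist_force'][2])
    return np.mean(r)
def down(y,dx=0): return [180,0,yaw]
def press(y):
    a=w(P,(P[3],y,64))
    goto([a[0],a[1],130],[180,0,yaw]); move_l([a[0],a[1],72],speed=120)
    wait(.2); b=fz(); print('base',b.round(2),get_obs()['tcp_pos'].round(1))
    out=[]
    for z in(66,62,60,58,56,54):
        move_l([a[0],a[1],z],speed=25); wait(.1); f=fz(5)-b
        out.append((z,round(float(get_obs()['tcp_pos'][2]),1),round(float(f),2)))
        if f>15: break
    print(y,out)
    move_l([a[0],a[1],130],speed=120); print('t',get_obs()['t'])
E
python3 - <<'E'
from press import *
grip(0,20); press(240)
E
```

```text
Traceback (most recent call last):
  File "press.py", line 1, in <module>
    from fit import *
  File "fit.py", line 17, in <module>
    sol=least_squares(res,[600,0,-.1,30],loss='soft_l1')
  File "fit.py", line 14, in res
    r=[pix(m[0],w(p,(p[3],y,64)))-m[1] for y,m in pads]+[pix(m[0],w(p,(*q,12)))-m[1] for q,m in cor]\
       ~~~^^^^^^^^^^^^^^^^^^^^^^^
  File "fit.py", line 7, in pix
    k=get_calibration(c);v=k['R']@X+k['t'];return np.array([k['fx']*v[0]/v[2]+k['cx'],k['fy']*v[1]/v[2]+k['cy']])
ValueError: time passes only in moves, steps and waits
```

```bash
cat > h.py <<'E'
from station import *
import numpy as np
P=[549.71,23.94,-.19087,24.58]
def w(p,q):
    c,s=np.cos(p[2]),np.sin(p[2]);return np.array([p[0]+c*q[0]-s*q[1],p[1]+s*q[0]+c*q[1],q[2]])
E
sed -i 's/from fit/from h/;/^def down/d' press.py
python3 - <<'E'
from press import *
grip(0,20); press(240)
E
```

```text
base 0.04 [619.6 254.9  72.4]
240 [(66, 66.1, 0.08), (62, 62.1, -0.27), (60, 60.0, 0.21), (58, 58.0, 0.21), (56, 56.0, 0.26), (54, 54.1, 0.17)]
t 8.4
```

No force at 54 mm. I'll look before pressing further.

```bash
python3 - <<'E'
from press import *
import cv2
a=w(P,(P[3],240,64)); move_l([a[0],a[1],58],speed=150); wait(.2)
o=get_obs();print(o['tcp_pos'],o['grip_width'],o['ee_rot'],o['wrist_force'],o['moment'],o['effort'],o['t'])
s=cv2.resize(get_image('side')[200:340,220:380],None,fx=4,fy=4,interpolation=cv2.INTER_CUBIC)
cv2.imwrite('pics/l1.png',s[:,:,::-1])
E
```

```text
[620.7759328  255.33073886  59.87326351] -0.014601109898139945 [1.79915624e+02 1.63481999e-01 1.69062323e+02] [-0.91940809  0.25779531  0.36962784] [ 0.01446415 -0.00513488  0.00727386] [-2.90508993e-03 -4.56964016e+01 -2.68376541e+01 -4.18276559e-04
 -1.29661614e-03  5.24585602e-07] 9.2333
```

View pics/l1.png

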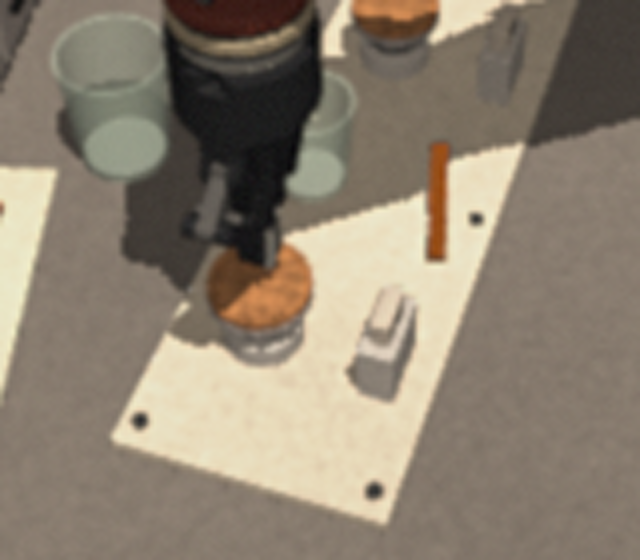

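The fingertip is near the back part of the left pad, and it's unclear whether it touches. I'll compare the pad's lower rim with the first picture at lower heights while watching the force.

```bash
python3 - <<'E'
from press import *
import cv2
ref=cv2.imread('pics/side0.png')[:,:,::-1]
def edge(im):
    c=im[266:300,276:294].astype(float); v=(c[:,:,0]-c[:,:,2]).mean(1)  # orange-ness by row
    i=np.argmax(v<45); return round(266+i-(45-v[i])/(v[i-1]-v[i]+1e-9),2)
print(edge(ref))
a=w(P,(P[3],240,64))
for z in(54,50,48):
    if abs(fz(4))>12: break
    move_l([a[0],a[1],z],speed=40);wait(.1)
    o=get_obs();im=get_image('side');print(z,o['tcp_pos'].round(1),fz(6).round(2),o['effort'].round(2)[:3],edge(im),o['t'])
cv2.imwrite('pics/l2.png',np.hstack([cv2.resize(i[230:310,250:330],None,fx=5,fy=5,interpolation=cv2.INTER_CUBIC) for i in(ref,im)])[:,:,::-1])
E
```

```text
281.06
54 [619.1 254.9  53.7] 0.04 [  0.   -46.11 -26.82] 265.03 9.7667
50 [619.2 254.9  49.7] 0.07 [  0.   -46.13 -26.68] 265.01 10.5
48 [619.3 254.9  47.9] 0.21 [  0.   -46.23 -26.67] 265.02 11.2333
```

View pics/l2.png

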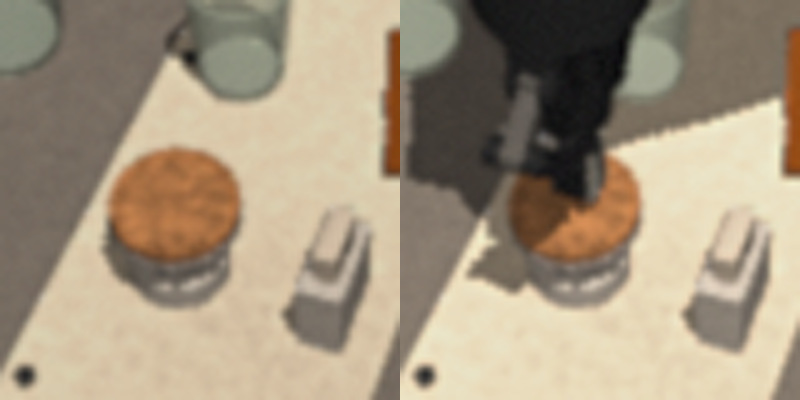

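The left pad isn't pressed: its rim is unchanged and there is no force. The fingertip, at about (288,270), is still above the cork. The real tip seems to be 20 mm or more above the reported TCP, so I'll descend in small steps until I feel contact.

```bash
python3 - <<'E'
from press import *
import cv2
a=w(P,(P[3],240,64)); z=48;L=[]
while z>24:
    z-=3; move_l([a[0],a[1],z],speed=60);wait(.05); f=fz(3); L.append((z,round(float(f),2)))
    if abs(f)>1.3: break
print(L,get_obs()['t'],get_obs()['tcp_pos'])
t,s=get_image('top'),get_image('side')
cv2.imwrite('pics/l3.png',np.hstack([cv2.resize(i,(400,400),interpolation=cv2.INTER_CUBIC) for i in(s[230:310,250:330],t[140:220,200:280])])[:,:,::-1])
E
```

```text
[(45, 0.11), (42, -0.0), (39, 0.87), (36, 4.83)] 13.0833 [619.9270444  255.0813678   36.68376691]
```

View pics/l3.png

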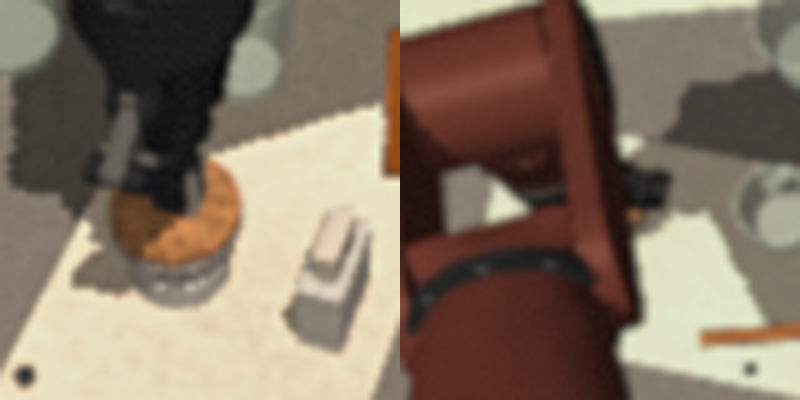

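Contact comes at a reported z of about 39–40, so the tip is about 25 mm above the reported TCP. The side view shows it close to the pad centre. From here I'll use that offset.

```bash
cat > p2.py <<'E'
from press import *
def meas(a,zs,b):
    L=[]
    for z in zs:
        move_l([a[0],a[1],z],speed=30);wait(.08);f=fz(5)-b;L.append((z,round(float(get_obs()['tcp_pos'][2]),1),round(float(f),2)))
        if f>14: break
    return L
def go(y):
    a=w(P,(P[3],y,64))
    goto([a[0],a[1],95],[180,0,yaw]); move_l([a[0],a[1],45],speed=120); wait(.1); b=fz(5)
    L=meas(a,(40,38,36,34,32),b); print(y,b.round(2),L); move_l([a[0],a[1],95],speed=150); print(get_obs()['t'])
E
python3 - <<'E'
from p2 import *
a=w(P,(P[3],240,64)); print(meas(a,(35,33),0.05)); move_l([a[0],a[1],95],speed=150)
go(0)
E
```

```text
[(35, 35.7, 6.18), (33, 34.3, 8.09)]
0 0.17 [(40, 40.0, 0.19), (38, 38.3, 2.05), (36, 36.3, 2.85), (34, 34.3, 4.38), (32, 32.4, 5.71)]
19.6667
```

Left is about 1.4 N/mm and middle about 0.7. Right next.

```bash
python3 - <<'E'
from p2 import *
go(-240)
import cv2
a=w(P,(P[3]-75,-240,75)); goto([a[0],a[1],75],[180,0,yaw]); wait(.2)
o=get_obs();print(o['t'],o['tcp_pos'],a)
t,s=get_image('top'),get_image('side')
cv2.imwrite('pics/r1.png',np.hstack([cv2.resize(i,(400,400),interpolation=cv2.INTER_CUBIC) for i in(s[120:200,320:400],t[180:260,330:410])])[:,:,::-1])
E
```

```text
-240 -0.03 [(40, 40.0, -0.13), (38, 38.2, 1.47), (36, 36.1, 1.64), (34, 34.1, 2.48), (32, 32.1, 2.62)]
24.5833
25.1917 [ 455.95963519 -202.73811665   75.41417732] [ 454.67448947 -202.13615562   75.        ]
```

View pics/r1.png

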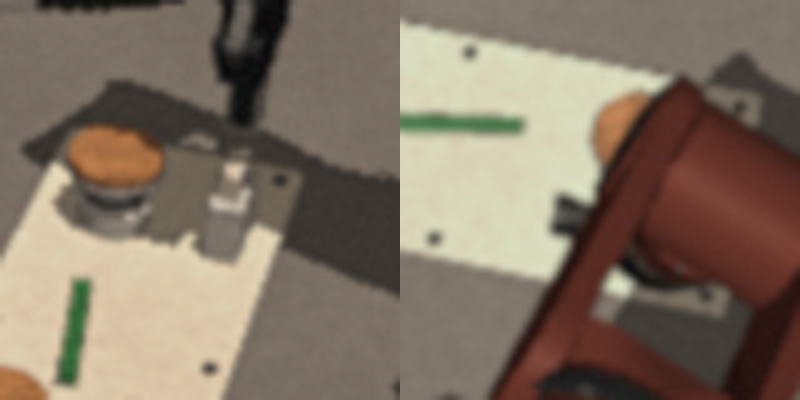

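The right station is softest at about 0.3 N/mm. In the side view the tip is at (368.6,145) above the right tag at (367.6,152), roughly 2 mm short in x. I'll shift by that and push until the stop is felt.

```bash
python3 - <<'E'
from p2 import *
import cv2
a=w(P,(P[3]-73,-240,75)); move_l([a[0],a[1],53],speed=100);wait(.1);b=fz(5);z=53;L=[]
while z>26:
    z-=1.5; move_l([a[0],a[1],z],speed=30);wait(.04); f=fz(3)-b; L.append((z,round(float(f),1)))
    if f>9: break
print(L,get_obs()['tcp_pos'])
move_l([a[0],a[1],100],speed=120)
goto([a[0]-40,a[1]-150,200],[180,0,yaw]);wait(.3);o=get_obs();print(o['t'],o['wrist_force'])
t,s=get_image('top'),get_image('side')
cv2.imwrite('pics/r2.png',np.hstack([cv2.resize(i,None,fx=f,fy=f,interpolation=cv2.INTER_CUBIC) for i,f in((s[120:320,250:400],2.5),(t[140:265,210:405],2))] if 0 else [cv2.resize(s[120:320,250:400],(450,600),interpolation=cv2.INTER_CUBIC)])[:,:,::-1])
E
```

```text
[(51.5, 0.4), (50.0, -0.4), (48.5, 0.5), (47.0, 1.3), (45.5, 1.3), (44.0, 0.9), (42.5, 1.1), (41.0, 0.4), (39.5, 1.1), (38.0, 0.6), (36.5, 1.1), (35.0, 0.9), (33.5, 0.8), (32.0, 4.7), (30.5, 13.2)] [ 456.95829306 -202.74206574   32.10949127]
33.6083 [ 0.34450932  0.31470593 -0.68844296]
```

View pics/r2.png

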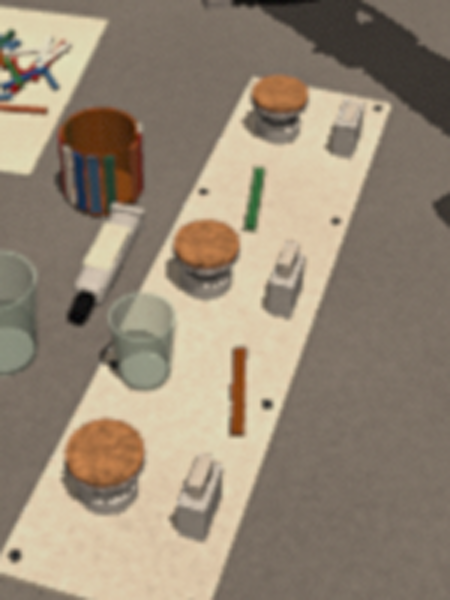

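The picture shows the right tag fully down, near (348,125) in the crop. The middle tag (290,260) and left tag (203,475) are still up. All pads are up, and every loose object in view is where it was.

```bash
python3 -c "
from station import *
print(sign_off())"
```

```text
the job is handed in; nothing more can be done
None
```

I pressed the pads left, middle, right: they measured about 1.4, 0.7 and 0.3 N/mm, so I pushed the right station's tag down to its stop, left the other two up, and handed the job in; no verdict came back.

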